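Close the dry-block heater with its tuck-in cover

TASK

Put the oblong cover on the dry-block heater: tilt it, tuck one of its short ends in under the steel lip, then lower the other end gently, without letting it slam, until the cover lies flat on the floor of the pocket, and let go. Leave the square cover where it is; it belongs to another heater.

Things in the scene. Friction and masses are not known exactly. Their poses are not given: they have to be found in the camera images.
- heater: White dry-block heater, fixed, 190 (x) x 150 (y) x 57 mm, with a rectangular pocket in its top and a flat dark steel lip over the pocket's -x end. That end, with a knob and dark display, faces roughly to the robot. Origin: centre of the underside, on the worktop; z up. Side walls and far (+x) wall stand to 45 mm above the origin.
- pocket (a point): Centre of the heater's flat pocket floor, 30 mm above the heater's origin, axes as the heater's. The pocket is 134 (x) x 96 (y) mm, centred here, with walls 15 mm high; aluminium floor with dark round tube wells.
- lip_edge (a point): Middle of the lower free edge of the steel lip: heater x -45, z 52 mm, so 22 mm above the pocket floor. The lip, 5 mm thick and 130 mm wide in y, overhangs the pocket's -x end by 22 mm. From this edge to the far wall are 112 mm, so the 120 mm cover goes in only tilted, with the end at the lip low (15 to 20 degrees fit well).
- cover: The heater's own cover, loose, 0.13 to 0.25 kg: oblong aluminium plate 120 (x) x 80 (y) x 8 mm, in the middle of its top a black grip rib 50 (x) x 16 (y) mm, from 8 to 43 mm above the underside; grasp it across the 16 mm. Origin: centre of the underside; x along length and rib, z up. Both ends are alike. Centre of mass under the rib. Starts flat on the worktop.
- square_cover: Another heater's cover, loose: square aluminium plate 110 x 110 x 8 mm with the same black rib. It does not fit; leave it. Origin: centre of the underside, z up. The two covers lie side by side, either one at either place.
Mind the look-alikes: they are no part of the job. Leave any green or turquoise look-alike of the cover alone.

How it is judged:
At the end, for the whole second after the job is handed in: The oblong cover is released and lies at rest on the pocket floor (within 4 mm), flat within 3.4 degrees, centred in the pocket within 11 mm along and 12 mm across and in line with it within 11 degrees, so that one end is under the lip (x of cover in the frame of heater between -0.011 and 0.011 m and y of cover in the frame of heater between -0.012 and 0.012 m and z of cover in the frame of heater between 0.026 and 0.034 m and angle between cover's own z axis and vertical below 0.06 rad and angle between the x axis of cover and the x axis of heater, either way round below 0.2 rad and linear speed of cover below 0.02 m/s and contact force between cover and the fingers below 0.1 N); the robot touches nothing.
It fails at once if the oblong cover is dropped or let slam (it turns faster than 5 rad/s) (angular speed of cover above 5 rad/s).
It fails at once if the square cover is moved by more than 30 mm (distance of square_cover from where it was at the start of the episode above 0.03 m).
It also fails if it takes over 42 s, if anything falls off the work surface, if the arm or the gripper's body presses on something with over 40 N, if the wrist force passes 120 N, or if a joint passes its speed limit or range.

ROBOT

A 6-joint arm with a two-finger parallel gripper is mounted at the origin on a cart in front of the work surface, level with it; the furniture and walls round the work are solid. World frame = base frame: x ahead of the robot, y to its left, z up, the work surface at z = 0. Lengths are in m, angles in rad, forces in N, time in s.
With the tool pointing down it reaches from about 0.35 to 0.775 m from the base axis. Payload 5.5 kg.
Tool frame: the origin (TCP) lies at the very end of the fingers, on their centre line; the grasp point (between the pads) lies 19 mm behind it; z points along the fingers, y is the line along which they close (so a half turn about z gives the same grasp; the last joint's range is limited). The gripper opens to 85 mm and grips with 20 to 120 N. Pads are 22 mm wide; open, the fingers measure 114 mm over their backs; the gripper's body (76 mm by 85 mm) begins 54 mm behind the grasp point. The pads swing forward as they close: fully open they stand 13 mm farther back than shut.
Start: joints at [0.979, 0.313, 0.046, 1.304, 0, 1.431], TCP at [0.251, 0.517, 0.231] pointing down, gripper open.
Joint ranges: [-2.76, 2.76], [-0.86, 1.69], [-1.03, 1.26], [-2.2, 2.34], [-1.47, 1.5], [-3.14, 3.14]. Speed limits (rad/s): [2.57, 2.57, 3.14, 3.14, 3.14, 3.14].

INTERFACE

Orientations are given as a unit quaternion [w, x, y, z].
In Python, from workcell import env, imaging, ticket gives the robot as it stands. The module is installed in compiled form; this text tells all that it offers.
- The arm moves only by the tool apply_moves, never from a script. Its argument "rows" is a list of rows, each an object with "xyz": the shift along the tool's x, y, z in mm, a list of three; "turn": the turn, a rotation vector about the tool's x, y, z in rad, a list of three; "grip": the opening, from 0 (shut) to 1 (fully open). A call has 1 to 12 rows; each row is the pose to reach, as a shift and turn from the pose commanded when the call began, along the tool's axes at that moment; what a row does not reach only later rows make up. A row lasts 1/12 s, in which the tool goes at most 41.7 mm and 7.16 degrees, less where a joint would pass 70% of its speed; a pose out of reach is approached as far as the arm can. A call with a gripper value outside its range is refused whole. The fingers move at their own pace and stop on an object; "force" is the grip in N (left out, the last holds). Time passes only in rows, so rows that repeat a pose let the fingers close. It gives the time, the measured TCP pose, the force, the opening and the grip force at its end, in the units of the state.
- env.get_state(): the state, without advancing time (a new reading comes with each control period).
- imaging.read_camera(name): name is "scene" or "top" or "wrist"; returns a dict with "color" (384x512x3 uint8, blue, green, red), "z_map" (384x512 float32, m along the optical axis (not along the pixel's ray), 0 where there is no reading), "camera_matrix" (3x3 intrinsics, pixels), "view" (4x4, takes a point from world to camera coordinates). Camera axes: x right, y down, z forward; pixel columns grow to the right and rows downward; lengths in m; the calibration is good to about 2 mm. A picture is of the moment at which its call begins.
- ticket.hand_in(): hands the job in; it is judged then, once.
The state is a dict: "clock": time; "joint_pos": joint angles; "qvel": joint speeds; "tau": joint torques, N m; "tcp_pos": TCP position; "orientation": TCP orientation; "wrist_force": force on the tool from outside, world axes, zero at the start; "ft_torque": the same for the moment, N m; "finger_gap": finger opening in m; "grip_force": force on a finger pad.
Only numpy, scipy, OpenCV 4.12 (cv2) and the standard library are available. Lean on these libraries where they do the work, as an engineer would, in place of code of your own. Each camera call takes 0.05 s, during which the arm holds its last target. There are 200 camera calls.

## Working session

There is one attempt and no reset: what is moved stays moved. The work goes in short steps, Python scripts to look and compute and a tool call to move; the robot and the scene stay as the last step left them, time stands still between calls to the robot, and variables do not carry over. Pictures are saved under pics/ and viewed, at most 10 in all, crops included, and the job is handed in when it is done.

Besides the shell and the picture viewer there is one more tool, called after "Request:" by a JSON object that holds its "fn" and its "kwargs", one argument or row to a line. apply_moves: Moves the arm, as the interface text tells. Its arguments: {"type":"object","properties":{"rows":{"type":"array"},"force":{"type":"number"}},"required":["rows"]}

```bash
mkdir -p pics; cat > h.py <<'E'
import numpy as np, cv2
from workcell import env, imaging, ticket
def cam(n):
    d=imaging.read_camera(n); return d
def world(d):
    K=d["camera_matrix"];z=d["z_map"];v,u=np.mgrid[:z.shape[0],:z.shape[1]]
    P=np.stack([(u-K[0,2])/K[0,0]*z,(v-K[1,2])/K[1,1]*z,z],-1)
    V=d["view"]; W=(P-V[:3,3])@V[:3,:3]
    W[z==0]=np.nan
    return W
E
python3 - <<'E'
from h import *
a=cam("top");b=cam("scene")
cv2.imwrite("pics/a.png",np.hstack([a["color"],b["color"]])[:, :].copy() if 0 else cv2.resize(np.vstack([a["color"],b["color"]]),(400*1,600)))
cv2.imwrite("pics/top.png",a["color"]);cv2.imwrite("pics/scene.png",b["color"])
np.save("top.npy",a,allow_pickle=True);np.save("scene.npy",b,allow_pickle=True)
s=env.get_state();print(s)
W=world(a);print(np.nanmin(W.reshape(-1,3),0),np.nanmax(W.reshape(-1,3),0));print(a["view"])
E
```

```text
{'clock': 0.1, 'joint_pos': array([9.79427238e-01, 3.13933189e-01, 4.50829752e-02, 1.30361919e+00,
       3.74445621e-06, 1.43120145e+00]), 'qvel': array([ 0.00174493, -0.00070158,  0.00315931,  0.00066581, -0.0005603 ,
        0.0005523 ]), 'tau': array([ 3.14536483e-03, -4.81725168e+01,  2.99243510e+01,  1.27735306e-02,
       -1.78186697e-04, -1.78705596e-05]), 'tcp_pos': array([0.25076491, 0.51691776, 0.23048964]), 'orientation': array([-3.00726917e-04,  2.23970943e-01,  9.74595463e-01, -7.80617132e-04]), 'wrist_force': array([ 0.41912939, -0.06469674, -0.44638106]), 'ft_torque': array([-0.01381125,  0.04202877, -0.00867962]), 'grip_force': 0.0, 'finger_gap': 0.0854354474509837}
[-0.33532411 -2.03724418 -2.07143092] [2.78786609 2.10978321 0.73772976]
[[ 0.126108   -0.99200956 -0.00371521 -0.31226399]
 [-0.96991688 -0.12251166 -0.21036191  0.47207405]
 [ 0.20822587  0.03013176 -0.97761652  1.47006665]
 [ 0.          0.          0.          1.        ]]
```

View pics/top.png

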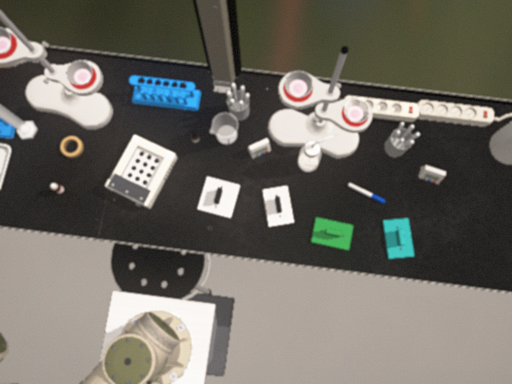

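View pics/scene.png

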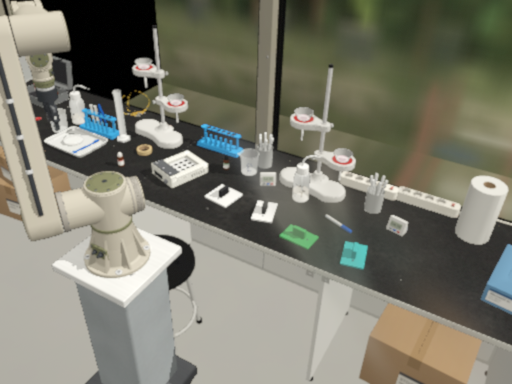

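The top view shows the heater at about (142,172), one white cover at (218,197) that looks square, and another at (278,206) that looks oblong. Green and turquoise look-alikes lie to the right. Next I'll measure these.

```bash
cat >> h.py <<'E'
def ray(d,uv,z):
    K=d["camera_matrix"];V=d["view"];uv=np.atleast_2d(uv).astype(float)
    r=np.c_[(uv[:,0]-K[0,2])/K[0,0],(uv[:,1]-K[1,2])/K[1,1],np.ones(len(uv))]@V[:3,:3]
    c=-V[:3,:3].T@V[:3,3]
    return c+r*((z-c[2])/r[:,2])[:,None]
E
python3 - <<'E'
from h import *
for n in ("top","scene"):
    d=np.load(n+".npy",allow_pickle=True).item();W=world(d)
    bgr=d["color"]; hsv=cv2.cvtColor(bgr,cv2.COLOR_BGR2HSV)
    m=((hsv[...,2]>150)&(hsv[...,1]<60)&(W[...,2]>-.01)&(W[...,2]<.09)&(W[...,0]>.25)&(W[...,0]<.9)&(abs(W[...,1])<.7)).astype(np.uint8)
    cs,_=cv2.findContours(m,cv2.RETR_EXTERNAL,cv2.CHAIN_APPROX_NONE)
    for c in cs:
        if cv2.contourArea(c)<150: continue
        c=c[:,0]; mm=np.zeros_like(m); cv2.fillPoly(mm,[c],1)
        zz=W[mm>0][:,2]
        for z in (.008,.05):
            r=cv2.minAreaRect((ray(d,c,z)[:,:2]).astype(np.float32))
            print(n,c.mean(0).round(),z,np.round(r[0],4),np.round(r[1],4),round(r[2],1),"z",np.nanpercentile(zz,[5,50,95]).round(3))
E
```

```text
top [278. 206.] 0.008 [ 0.4771 -0.3137] [0.1232 0.084 ] 16.7 z [0.003 0.01  0.043]
top [278. 206.] 0.05 [ 0.4692 -0.3133] [0.1198 0.0817] 16.7 z [0.003 0.01  0.043]
top [218. 197.] 0.008 [ 0.4818 -0.1223] [0.1142 0.114 ] 82.1 z [0.003 0.01  0.043]
top [218. 197.] 0.05 [ 0.4738 -0.127 ] [0.111  0.1108] 82.1 z [0.003 0.01  0.043]
top [  3. 164.] 0.008 [0.4992 0.5808] [0.1521 0.0326] 13.6 z [0.002 0.01  0.026]
top [  3. 164.] 0.05 [0.4907 0.5567] [0.1479 0.0317] 13.6 z [0.002 0.01  0.026]
top [260. 146.] 0.008 [ 0.6685 -0.2282] [0.0423 0.0665] 14.6 z [0.018 0.05  0.059]
top [260. 146.] 0.05 [ 0.6553 -0.23  ] [0.0412 0.0647] 14.6 z [0.018 0.05  0.059]
top [141. 171.] 0.008 [0.5379 0.1376] [0.168  0.1966] 71.4 z [0.025 0.04  0.054]
top [141. 171.] 0.05 [0.5284 0.1257] [0.1634 0.1912] 71.4 z [0.025 0.04  0.054]
top [224. 134.] 0.008 [ 0.6916 -0.1154] [0.0633 0.0715] 30.2 z [0.001 0.012 0.093]
top [224. 134.] 0.05 [ 0.6778 -0.1204] [0.0616 0.0695] 30.2 z [0.001 0.012 0.093]
top [ 25. 129.] 0.008 [0.6252 0.5442] [0.059  0.0742] 7.2 z [0.005 0.015 0.083]
top [ 25. 129.] 0.05 [0.6132 0.5211] [
[... 1177 characters left out ...]
76] 15.4 z [0.005 0.034 0.079]
scene [177. 169.] 0.008 [0.5519 0.1454] [0.2153 0.2267] 70.5 z [0.003 0.035 0.051]
scene [177. 169.] 0.05 [0.5006 0.1038] [0.2075 0.2185] 70.5 z [0.003 0.035 0.051]
scene [249. 161.] 0.008 [ 0.7485 -0.0801] [0.2177 0.0905] 24.0 z [0.007 0.056 0.087]
scene [249. 161.] 0.05 [ 0.69   -0.1135] [0.2098 0.0872] 24.0 z [0.007 0.056 0.087]
scene [ 83. 144.] 0.008 [0.4845 0.6481] [0.1534 0.1942] 87.7 z [-0.001  0.007  0.022]
scene [ 83. 144.] 0.05 [0.4356 0.5883] [0.1478 0.1871] 87.7 z [-0.001  0.007  0.022]
scene [159. 132.] 0.008 [0.7487 0.4275] [0.3444 0.1709] 63.1 z [0.007 0.034 0.053]
scene [159. 132.] 0.05 [0.6902 0.3757] [0.3319 0.1648] 63.1 z [0.007 0.034 0.053]
```

```bash
cat >> h.py <<'E'
from scipy.spatial.transform import Rotation as Ro
def pose(s=None):
    s=s or env.get_state();q=s["orientation"];return np.array(s["tcp_pos"]),Ro.from_quat([q[1],q[2],q[3],q[0]])
def target(xdeg,tilt=0):
    """tool for object whose x axis has yaw xdeg (tool y at xdeg+90), tilt: near(-x) end low, deg"""
    R=Ro.from_euler('z',xdeg,degrees=True)*Ro.from_euler('y',-tilt,degrees=True)
    return R*Ro.from_matrix(np.array([[-1,0,0],[0,1,0],[0,0,-1]]).T)
def go(p,R,start=None):
    p0,R0=start or pose()
    print("xyz",(R0.inv().apply(np.array(p)-p0)*1000).round(1),"turn",(R0.inv()*R).as_rotvec().round(3))
E
python3 -c "
from h import *
go([.42,.12,.30],target(-20))"
```

```text
xyz [-325.5 -283.3  -69.1] turn [-0.002 -0.    -0.103]
```

Request:
{"fn": "apply_moves", "kwargs": {
  "rows": [
    {"xyz": [-325, -283, -69], "turn": [0, 0, -0.1], "grip": 1},
    {"xyz": [-325, -283, -69], "turn": [0, 0, -0.1], "grip": 1},
    {"xyz": [-325, -283, -69], "turn": [0, 0, -0.1], "grip": 1},
    {"xyz": [-325, -283, -69], "turn": [0, 0, -0.1], "grip": 1},
    {"xyz": [-325, -283, -69], "turn": [0, 0, -0.1], "grip": 1},
    {"xyz": [-325, -283, -69], "turn": [0, 0, -0.1], "grip": 1},
    {"xyz": [-325, -283, -69], "turn": [0, 0, -0.1], "grip": 1},
    {"xyz": [-325, -283, -69], "turn": [0, 0, -0.1], "grip": 1},
    {"xyz": [-325, -283, -69], "turn": [0, 0, -0.1], "grip": 1},
    {"xyz": [-325, -283, -69], "turn": [0, 0, -0.1], "grip": 1},
    {"xyz": [-325, -283, -69], "turn": [0, 0, -0.1], "grip": 1},
    {"xyz": [-325, -283, -69], "turn": [0, 0, -0.1], "grip": 1}
  ]
}}

```text
clock: 1.1
tcp_pos: [0.4216, 0.1174, 0.3006]
orientation: [0.001, 0.178, 0.984, -0.0]
wrist_force: [-0.6, 0.3, 0.3]
finger_gap: 0.0855
grip_force: 0.0
```

```bash
python3 -c "
from h import *
d=cam('wrist');np.save('w1.npy',d,allow_pickle=True);cv2.imwrite('pics/w1.png',d['color'])
s=env.get_state();print(s['tcp_pos'],s['qvel'].round(2),s['joint_pos'].round(2),s['clock']);V=d['view'];print(-V[:3,:3].T@V[:3,3],V.round(2))
go([.475,-.315,.2],target(16.8))"
```

```text
[0.42062932 0.11905423 0.30022091] [ 0.05 -0.   -0.02  0.    0.01  0.02] [ 0.09  0.03 -0.13  1.41  0.    0.45] 1.15
[0.34854896 0.14374226 0.44456802] [[ 0.35  0.94 -0.   -0.26]
 [ 0.89 -0.33  0.31 -0.4 ]
 [ 0.29 -0.11 -0.95  0.34]
 [ 0.    0.    0.    1.  ]]
xyz [-202.3 -387.8  100.2] turn [ 0.    -0.    -0.649]
```

View pics/w1.png

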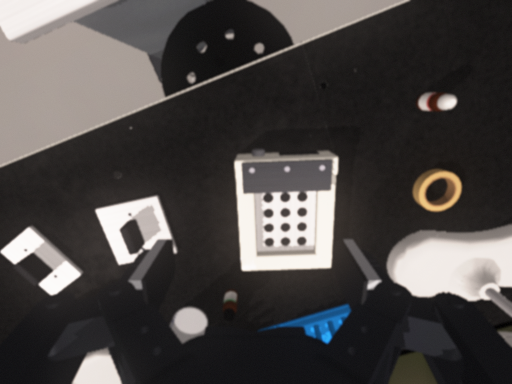

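The close view shows the heater at (236..336, 152..270), with the lip at the top of the image (robot side) and the pocket around (287,220). The cover is at (42,262) and the square cover at (135,230). Next I'll fit the heater and the cover.

```bash
python3 - <<'E'
from h import *
d=np.load('w1.npy',allow_pickle=True).item();W=world(d);hsv=cv2.cvtColor(d["color"],cv2.COLOR_BGR2HSV);Z=W[...,2]
def rect(m,z,name):
    cs,_=cv2.findContours(m.astype(np.uint8),cv2.RETR_EXTERNAL,cv2.CHAIN_APPROX_NONE)
    c=max(cs,key=cv2.contourArea)[:,0]
    r=cv2.minAreaRect(ray(d,c,z)[:,:2].astype(np.float32)*1000);print(name,z,np.round(r[0],1),np.round(r[1],1),round(r[2],1))
v,u=np.mgrid[:384,:512]
box=(u>215)&(u<350)&(v>140)&(v<285)
wh=(hsv[...,2]>130)&(hsv[...,1]<70)
rect(box&(Z>.039)&(Z<.065),.045,"top all"); 
rect(box&wh&(Z>.025)&(Z<.065),.045,"white")
dk=(hsv[...,2]<110)
lip=box&dk&(Z>.05)&(v<198);rect(lip,.057,"lip")
fl=box&(Z>.02)&(Z<.037)&(u>250)&(u<325)&(v>188)&(v<258)
rect(fl,.03,"floor")
print("z",np.nanmedian(Z[225:235,270:275]),np.nanmedian(Z[205:260,244:252]),np.nanmedian(Z[185:189,250:320]))
h=box&dk&(v>196)&(v<255)&(u>258)&(u<312)
n,_,st,ce=cv2.connectedComponentsWithStats(h.astype(np.uint8))
for i in range(1,n):
    if st[i,4]>20: print(st[i,4],ce[i].round(1),(ray(d,ce[i],.03)[0,:2]*1000).round(1))
cb=(u<90)&(v>215)&(v<305)
rect(cb&wh,.008,"cover");
rib=cb&(Z>.036)&(Z<.05)&(u>12)&(u<70);print(rib.sum())
rect(rib,.043,"rib")
rect(cb&(Z>.004)&(Z<.06),.008,'cover depth')
E
```

```text
top all 0.045 [530.2 128.8] [152. 191.] 71.7
white 0.045 [528.9 128.4] [151.8 194.1] 71.1
lip 0.057 [465.7 149.6] [126.4  47.2] 71.7
floor 0.03 [548.2 123.2] [ 97.7 107.4] 71.8
z 0.031925804431433856 0.04666853114533118 0.0587175846933031
33 [267.5 198.6] [497.2 110.3]
28 [284.7 198.3] [506.2 136. ]
23 [301.7 198.1] [515.2 161.4]
44 [284.8 212.1] [528.7 128.6]
44 [301.6 211.8] [537.6 154.3]
47 [268.  212.8] [520.4 102.8]
43 [301.4 226.2] [562.  146.3]
42 [268.4 227.4] [545.1  94.6]
42 [284.9 226.8] [553.6 120.5]
41 [268.9 241.7] [570.2  86.7]
40 [285.  241.1] [578.5 112.2]
41 [301.1 240.7] [587.1 137.8]
cover 0.008 [ 478.1 -317. ] [122.7  85.7] 16.6
357
rib 0.043 [ 477.4 -312.3] [49.7 26. ] 17.2
cover depth 0.008 [ 479.2 -318.8] [120.5  97.7] 15.9
```

Request:
{"fn": "apply_moves", "kwargs": {
  "rows": [
    {"xyz": [-200, -390, 60], "turn": [0, 0, -0.65], "grip": 1},
    {"xyz": [-200, -390, 60], "turn": [0, 0, -0.65], "grip": 1},
    {"xyz": [-200, -390, 60], "turn": [0, 0, -0.65], "grip": 1},
    {"xyz": [-200, -390, 60], "turn": [0, 0, -0.65], "grip": 1},
    {"xyz": [-200, -390, 60], "turn": [0, 0, -0.65], "grip": 1},
    {"xyz": [-200, -390, 60], "turn": [0, 0, -0.65], "grip": 1},
    {"xyz": [-200, -390, 60], "turn": [0, 0, -0.65], "grip": 1},
    {"xyz": [-200, -390, 60], "turn": [0, 0, -0.65], "grip": 1},
    {"xyz": [-200, -390, 60], "turn": [0, 0, -0.65], "grip": 1},
    {"xyz": [-200, -390, 60], "turn": [0, 0, -0.65], "grip": 1},
    {"xyz": [-200, -390, 60], "turn": [0, 0, -0.65], "grip": 1},
    {"xyz": [-200, -390, 60], "turn": [0, 0, -0.65], "grip": 1}
  ]
}}

```text
clock: 2.15
tcp_pos: [0.4736, -0.3168, 0.2385]
orientation: [-0.0, -0.148, 0.989, 0.0]
wrist_force: [1.1, -0.1, 0.1]
finger_gap: 0.0853
grip_force: 0.0
```

```bash
python3 - <<'E'
from h import *
d=cam('wrist');np.save('w2.npy',d,allow_pickle=True);cv2.imwrite('pics/w2.png',d['color'])
W=world(d);Z=W[...,2]
near=np.hypot(W[...,0]-.477,W[...,1]+.3145)<.085
def rect(m,z,name):
    cs,_=cv2.findContours(m.astype(np.uint8),cv2.RETR_EXTERNAL,cv2.CHAIN_APPROX_NONE)
    c=max(cs,key=cv2.contourArea)[:,0]
    r=cv2.minAreaRect(ray(d,c,z)[:,:2].astype(np.float32)*1000);print(name,c.mean(0),np.round(r[0],1),np.round(r[1],1),round(r[2],1))
wh=(d["color"].min(-1)>120)
rect(near&wh&(Z<.02),.008,"plate"); rect(near&(Z>.036)&(Z<.055),.043,"rib")
print(env.get_state()['joint_pos'].round(2),pose()[0]);go([.477,-.3145,.06],target(16.8))
E
```

```text
plate [254.08098592 159.3943662 ] [ 477.5 -316.9] [120.8  81.8] 16.8
rib [254.5625 167.5   ] [ 477.2 -316.1] [50.3 14.9] 16.7
[-0.73  0.3   0.05  1.32 -0.   -1.03] [ 0.47384963 -0.31928602  0.23761155]
xyz [ -4.7   3.7 177.6] turn [-0.    -0.001  0.002]
```

View pics/w2.png

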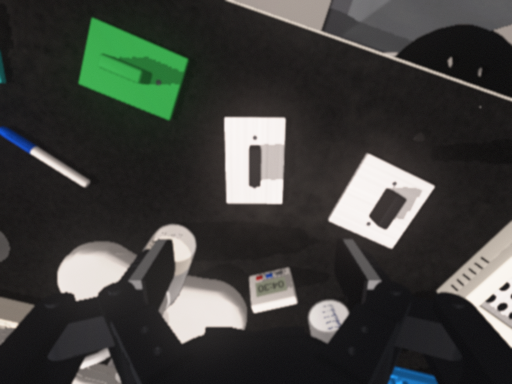

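The picture shows the oblong cover at (254,160) and the square one at (381,200), with clear space on both sides of the rib. I'll go down to 60 mm and re-read the pose.

Request:
{"fn": "apply_moves", "kwargs": {
  "rows": [
    {"xyz": [-4, 2, 35], "turn": [0, 0, 0], "grip": 1},
    {"xyz": [-4, 2, 70], "turn": [0, 0, 0], "grip": 1},
    {"xyz": [-4, 2, 105], "turn": [0, 0, 0], "grip": 1},
    {"xyz": [-4, 2, 140], "turn": [0, 0, 0], "grip": 1},
    {"xyz": [-4, 2, 165], "turn": [0, 0, 0], "grip": 1},
    {"xyz": [-4, 2, 178], "turn": [0, 0, 0], "grip": 1},
    {"xyz": [-4, 2, 178], "turn": [0, 0, 0], "grip": 1},
    {"xyz": [-4, 2, 178], "turn": [0, 0, 0], "grip": 1}
  ]
}}

```text
clock: 2.87
tcp_pos: [0.4763, -0.3092, 0.0615]
orientation: [-0.001, -0.149, 0.989, 0.001]
wrist_force: [0.1, -0.6, 0.6]
finger_gap: 0.0855
grip_force: 0.0
```

```bash
python3 - <<'E'
from h import *
print(pose()[0]);go([.4773,-.3165,.014],target(16.8))
E
```

```text
[ 0.47629681 -0.30920542  0.06146691]
xyz [ 1.1 -7.4 47.4] turn [ 0.003 -0.001  0.007]
```

Request:
{"fn": "apply_moves", "kwargs": {
  "rows": [
    {"xyz": [1, -7.5, 10], "turn": [0, 0, 0.005], "grip": 1},
    {"xyz": [1, -7.5, 25], "turn": [0, 0, 0.005], "grip": 1},
    {"xyz": [1, -7.5, 38], "turn": [0, 0, 0.005], "grip": 1},
    {"xyz": [1, -7.5, 46], "turn": [0, 0, 0.005], "grip": 1},
    {"xyz": [1, -7.5, 46], "turn": [0, 0, 0.005], "grip": 1},
    {"xyz": [1, -7.5, 46], "turn": [0, 0, 0.005], "grip": 1},
    {"xyz": [1, -7.5, 46], "turn": [0, 0, 0.005], "grip": 1}
  ]
}}

```text
clock: 3.45
tcp_pos: [0.4784, -0.3192, 0.0172]
orientation: [0.001, -0.146, 0.989, -0.001]
wrist_force: [1.2, -0.1, 0.0]
finger_gap: 0.0855
grip_force: 0.0
```

Request:
{"fn": "apply_moves", "kwargs": {
  "rows": [
    {"xyz": [0, 0, 0], "turn": [0, 0, 0], "grip": 0.5},
    {"xyz": [0, 0, 0], "turn": [0, 0, 0], "grip": 0.3},
    {"xyz": [0, 0, 0], "turn": [0, 0, 0], "grip": 0},
    {"xyz": [0, 0, 0], "turn": [0, 0, 0], "grip": 0},
    {"xyz": [0, 0, 0], "turn": [0, 0, 0], "grip": 0},
    {"xyz": [0, 0, 0], "turn": [0, 0, 0], "grip": 0},
    {"xyz": [0, 0, 0], "turn": [0, 0, 0], "grip": 0},
    {"xyz": [0, 0, 0], "turn": [0, 0, 0], "grip": 0}
  ],
  "force": 50
}}

```text
clock: 4.12
tcp_pos: [0.4779, -0.3186, 0.0165]
orientation: [0.0, -0.146, 0.989, -0.0]
wrist_force: [1.0, 0.4, 1.0]
finger_gap: 0.0151
grip_force: 49.9
```

```bash
python3 - <<'E'
from h import *
print(pose()[0],env.get_state()['wrist_force'])
E
```

```text
[ 0.47788073 -0.31860429  0.016509  ] [1.00561847 0.43042649 1.0434167 ]
```

Request:
{"fn": "apply_moves", "kwargs": {
  "rows": [
    {"xyz": [0, 0, -3], "turn": [0, 0, 0], "grip": 0},
    {"xyz": [0, 0, -10], "turn": [0, 0, 0], "grip": 0},
    {"xyz": [0, 0, -25], "turn": [0, 0, 0], "grip": 0},
    {"xyz": [0, 0, -45], "turn": [0, 0, 0], "grip": 0},
    {"xyz": [0, 0, -70], "turn": [0, 0, 0], "grip": 0},
    {"xyz": [0, 0, -95], "turn": [0, 0, 0], "grip": 0},
    {"xyz": [0, 0, -120], "turn": [0, 0, 0], "grip": 0},
    {"xyz": [0, 0, -140], "turn": [0, 0, 0], "grip": 0},
    {"xyz": [0, 0, -155], "turn": [0, 0, 0], "grip": 0},
    {"xyz": [0, 0, -160], "turn": [0, 0, 0], "grip": 0},
    {"xyz": [0, 0, -160], "turn": [0, 0, 0], "grip": 0},
    {"xyz": [0, 0, -160], "turn": [0, 0, 0], "grip": 0}
  ],
  "force": 60
}}

```text
clock: 5.12
tcp_pos: [0.4774, -0.3183, 0.1757]
orientation: [-0.0, -0.146, 0.989, 0.0]
wrist_force: [-0.1, 0.5, -2.6]
finger_gap: 0.0148
grip_force: 58.7
```

```bash
cat >> h.py <<'E'
H=np.array([.531,.1284,0.]);YAW=-18.2;OFF=.0165
def cov(xe,ze,tilt,y=0):
    """TCP pose for cover with low end bottom edge at heater x=xe,z=ze (m)"""
    Rc=Ro.from_euler('z',YAW,degrees=True)*Ro.from_euler('y',-tilt,degrees=True)
    e=H+Ro.from_euler('z',YAW,degrees=True).apply([xe,y,ze])
    return e+Rc.apply([.06,0,OFF]),target(YAW,tilt)
E
python3 - <<'E'
from h import *
s=env.get_state();print(pose(s)[0],s['wrist_force'],s['finger_gap'],s['qvel'].round(3))
for a in [(-.037,.13,0),(-.037,.13,18)]:
    P=cov(*a);print(a,P[0],P[1].as_matrix()[:,2]);go(*P)
E
```

```text
[ 0.47744983 -0.3183261   0.17566857] [-0.13628064  0.50438978 -2.62588332] 0.014828790541879732 [-0.     0.016 -0.022 -0.002 -0.     0.001]
(-0.037, 0.13, 0) [0.55284936 0.1212163  0.1465    ] [ 0.  0. -1.]
xyz [-199.2  399.    29.4] turn [ 0.001 -0.001  0.611]
(-0.037, 0.13, 18) [0.54521596 0.12372603 0.16423345] [ 0.29355751 -0.0965168  -0.95105652]
xyz [-192.6  403.6   11.7] turn [ 0.097 -0.305  0.606]
```

Request:
{"fn": "apply_moves", "kwargs": {
  "rows": [
    {"xyz": [-3, 6, 0], "turn": [0, 0, 0.02], "grip": 0},
    {"xyz": [-9, 19, 0], "turn": [0, 0, 0.05], "grip": 0},
    {"xyz": [-19, 39, 0], "turn": [0, 0, 0.1], "grip": 0},
    {"xyz": [-31, 65, 0], "turn": [0, 0, 0.16], "grip": 0},
    {"xyz": [-45, 94, 0], "turn": [0, 0, 0.22], "grip": 0},
    {"xyz": [-59, 124, 0], "turn": [0, 0, 0.28], "grip": 0},
    {"xyz": [-73, 153, 0], "turn": [0, 0, 0.34], "grip": 0},
    {"xyz": [-87, 182, 0], "turn": [0, 0, 0.4], "grip": 0},
    {"xyz": [-99, 208, 0], "turn": [0, 0, 0.46], "grip": 0},
    {"xyz": [-109, 228, 0], "turn": [0, 0, 0.51], "grip": 0},
    {"xyz": [-114, 240, 0], "turn": [0, 0, 0.56], "grip": 0},
    {"xyz": [-115, 242, 0], "turn": [0, 0, 0.6], "grip": 0}
  ]
}}

```text
clock: 6.12
tcp_pos: [0.5167, -0.0507, 0.1744]
orientation: [-0.002, 0.152, 0.988, 0.001]
wrist_force: [0.3, -0.8, -3.4]
finger_gap: 0.015
grip_force: 58.8
```

```bash
python3 - <<'E'
from h import *
s=env.get_state();print(pose(s)[0],s['qvel'].round(3))
go(*cov(-.037,.13,18))
E
```

```text
[ 0.51668436 -0.05073162  0.17443519] [ 0.016  0.007  0.008 -0.002 -0.021  0.489]
xyz [ 25.3 174.9  10.4] turn [ 0.003 -0.318  0.012]
```

Request:
{"fn": "apply_moves", "kwargs": {
  "rows": [
    {"xyz": [0, 4, 0], "turn": [0, 0, 0.01], "grip": 0},
    {"xyz": [3, 15, 0], "turn": [0, -0.02, 0.01], "grip": 0},
    {"xyz": [6, 33, 2], "turn": [0, -0.05, 0.01], "grip": 0},
    {"xyz": [9, 57, 4], "turn": [0, -0.09, 0.01], "grip": 0},
    {"xyz": [13, 84, 5], "turn": [0, -0.14, 0.01], "grip": 0},
    {"xyz": [17, 110, 6], "turn": [0, -0.19, 0.01], "grip": 0},
    {"xyz": [20, 135, 8], "turn": [0, -0.24, 0.01], "grip": 0},
    {"xyz": [23, 155, 9], "turn": [0, -0.28, 0.01], "grip": 0},
    {"xyz": [24, 168, 10], "turn": [0, -0.31, 0.01], "grip": 0},
    {"xyz": [25, 174, 10], "turn": [0, -0.318, 0.01], "grip": 0},
    {"xyz": [25, 174, 10], "turn": [0, -0.318, 0.01], "grip": 0},
    {"xyz": [25, 174, 10], "turn": [0, -0.318, 0.01], "grip": 0}
  ]
}}

```text
clock: 7.12
tcp_pos: [0.5461, 0.1194, 0.1656]
orientation: [0.156, 0.156, 0.975, -0.025]
wrist_force: [-0.2, -1.0, -2.3]
finger_gap: 0.0147
grip_force: 58.9
```

```bash
python3 - <<'E'
from h import *
d=cam('wrist');cv2.imwrite('pics/w3.png',d['color']);np.save('w3.npy',d,allow_pickle=True)
d=cam('scene');cv2.imwrite('pics/s3.png',cv2.resize(d['color'][80:240,100:300],(800,640)[:2]) [:600])
s=env.get_state();print(pose(s)[0],s['qvel'].round(3))
go(*cov(-.037,.13,18));go(*cov(-.037,.05,18))
E
```

```text
[0.54681106 0.11874304 0.16607153] [-0.005 -0.003  0.002 -0.005 -0.     0.002]
xyz [3.5 4.2 0.8] turn [ 0.001  0.003 -0.001]
xyz [28.4  4.1 76.8] turn [ 0.001  0.003 -0.001]
```

View pics/w3.png

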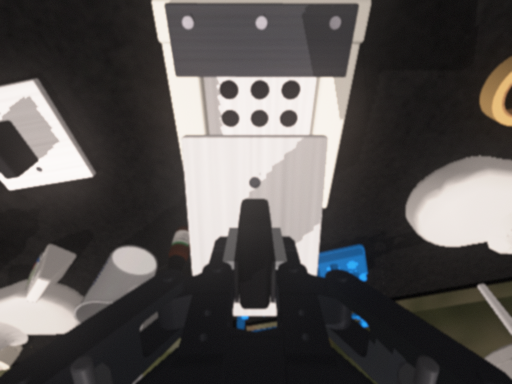

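View pics/s3.png

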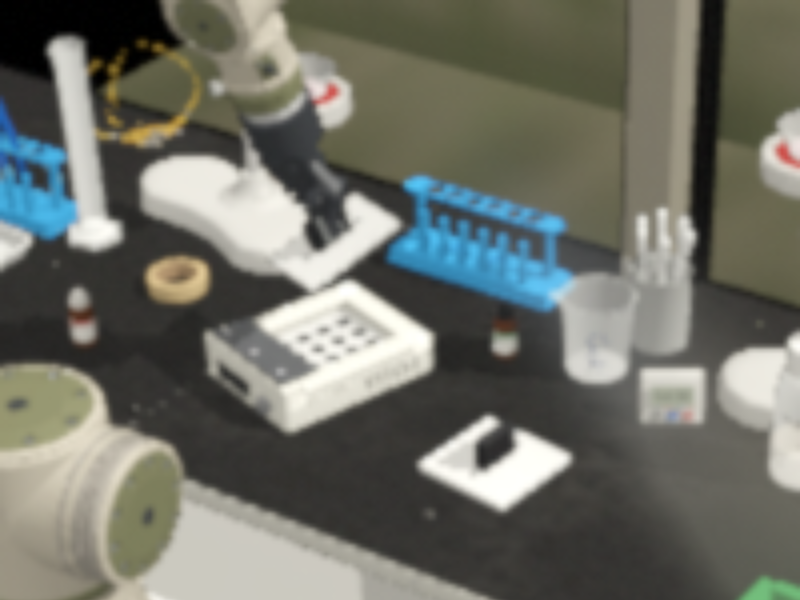

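The near (low) end of the cover is at row 136, columns 182–327, in front of the lip edge at row 76. The tilt looks right. I'll check the held cover against the heater before going down.

```bash
python3 - <<'E'
from h import *
d=np.load('w3.npy',allow_pickle=True).item();W=world(d)
Rh=Ro.from_euler('z',YAW,degrees=True)
f=lambda p:(Rh.inv().apply(p-H)*1000).round(1)
# plate plane from depth
m=np.zeros((384,512),bool);m[145:215,200:228]=1;m[145:190,280:310]=1
P=W[m];P=P[np.isfinite(P).all(1)];P=Rh.inv().apply(P-H)
c=np.c_[P[:,0],P[:,1],np.ones(len(P))];k=np.linalg.lstsq(c,P[:,2],rcond=None)[0];print("tilt x,y deg",np.degrees(np.arctan(k[:2])))
g=cv2.cvtColor(d["color"],cv2.COLOR_BGR2GRAY).astype(int)
for u in (190,200,215,300,320):
    r=range(125,150);print(u,g[125:150,u].tolist()[::2], W[140,u,2].round(4))
for uv in [(182,136),(327,136)]: print(uv,f(ray(d,uv,.14)))
for r in (160,190,210): 
    row=g[r];print(r,[ (u,row[u],row[u+2]) for u in range(170,345) if abs(row[u+2]-row[u])>50])
for uv in [(176,77),(348,77)]: print("lip",f(ray(d,uv,.057)))
E
```

```text
tilt x,y deg [ 1.79327082e+01 -2.42176965e-03]
190 [244, 244, 244, 244, 241, 179, 200, 237, 237, 238, 237, 238, 238] 0.1422
200 [243, 243, 243, 243, 241, 178, 197, 235, 237, 235, 236, 236, 236] 0.1415
215 [194, 193, 194, 193, 188, 156, 199, 235, 235, 236, 236, 235, 236] 0.1416
300 [242, 241, 241, 241, 238, 177, 200, 230, 206, 199, 198, 197, 197] 0.1413
320 [245, 245, 245, 245, 242, 178, 174, 194, 195, 196, 193, 195, 194] 0.1414
(182, 136) [[-35.5 -44.2 140. ]]
(327, 136) [[-35.7  34.4 140. ]]
160 [(179, np.int64(54), np.int64(116)), (180, np.int64(67), np.int64(182)), (181, np.int64(116), np.int64(222)), (182, np.int64(182), np.int64(233)), (334, np.int64(237), np.int64(131)), (335, np.int64(205), np.int64(67)), (336, np.int64(131), np.int64(49))]
190 [(183, np.int64(55), np.int64(160)), (184, np.int64(84), np.int64(223)), (185, np.int64(160), np.int64(236)), (328, np.int64(239), np.int64(131)), (329, np.int64(206), np.int64(67)), (330, np.int64(131), np.int64(48))]
210 [(184, np.int64(49), np.int64(100)), (185, np.int64(56), np.int64(173)), (186, np.int64(100), np.int64(225)), (187, np.int64(173), np.int64(235)), (238, np.int64(234), np.int64(138)), (239, np.int64(212), np.int64(71)), (240, np.int64(138), np.int64(55)), (267, np.int64(52), np.int64(125)), (268, np.int64(73), np.int64(173)), (269, np.int64(125), np.int64(189)), (320, np.int64(185), np.int64(108)), (321, np.int64(161), np.int64(62)), (322, np.int64(108), np.int64(48))]
lip [[-45.3 -64.8  57. ]]
lip [[-45.6  66.5  57. ]]
```

Request:
{"fn": "apply_moves", "kwargs": {
  "rows": [
    {"xyz": [3, 2, 0], "turn": [0, 0, 0], "grip": 0},
    {"xyz": [5, 5, 5], "turn": [0, 0, 0], "grip": 0},
    {"xyz": [8, 5, 14], "turn": [0, 0, 0], "grip": 0},
    {"xyz": [12, 5, 26], "turn": [0, 0, 0], "grip": 0},
    {"xyz": [16, 5, 39], "turn": [0, 0, 0], "grip": 0},
    {"xyz": [20, 5, 52], "turn": [0, 0, 0], "grip": 0},
    {"xyz": [23, 5, 61], "turn": [0, 0, 0], "grip": 0},
    {"xyz": [25, 5, 67], "turn": [0, 0, 0], "grip": 0},
    {"xyz": [25, 5, 67], "turn": [0, 0, 0], "grip": 0},
    {"xyz": [25, 5, 67], "turn": [0, 0, 0], "grip": 0},
    {"xyz": [25, 5, 67], "turn": [0, 0, 0], "grip": 0}
  ]
}}

```text
clock: 8.13
tcp_pos: [0.5462, 0.1256, 0.0955]
orientation: [0.157, 0.156, 0.975, -0.024]
wrist_force: [0.1, -0.4, -1.9]
finger_gap: 0.0153
grip_force: 58.9
```

```bash
python3 - <<'E'
from h import *
s=env.get_state();print(pose(s)[0],s['qvel'].round(3),s['wrist_force'])
for a in [(-.037,.06,18,.001),(-.037,.035,18,.001),(-.06,.033,18,.001)]: go(*cov(*a))
E
```

```text
[0.5461881  0.12558667 0.09552879] [ 0.    -0.008  0.007  0.     0.001  0.001] [ 0.06164755 -0.36326564 -1.91237437]
xyz [ 0.7 -1.1  1.1] turn [0.002 0.005 0.   ]
xyz [ 8.6 -1.1 24.9] turn [0.002 0.005 0.   ]
xyz [31.  -1.1 19.5] turn [0.002 0.005 0.   ]
```

Request:
{"fn": "apply_moves", "kwargs": {
  "rows": [
    {"xyz": [2, -1, 5], "turn": [0, 0.005, 0], "grip": 0},
    {"xyz": [5, -1, 14], "turn": [0, 0.005, 0], "grip": 0},
    {"xyz": [8, -1, 22], "turn": [0, 0.005, 0], "grip": 0},
    {"xyz": [9, -1, 25], "turn": [0, 0.005, 0], "grip": 0},
    {"xyz": [9, -1, 25], "turn": [0, 0.005, 0], "grip": 0},
    {"xyz": [12, -1, 24], "turn": [0, 0.005, 0], "grip": 0},
    {"xyz": [17, -1, 23], "turn": [0, 0.005, 0], "grip": 0},
    {"xyz": [22, -1, 22], "turn": [0, 0.005, 0], "grip": 0},
    {"xyz": [27, -1, 21], "turn": [0, 0.005, 0], "grip": 0},
    {"xyz": [31, -1, 20], "turn": [0, 0.005, 0], "grip": 0},
    {"xyz": [31, -1, 20], "turn": [0, 0.005, 0], "grip": 0},
    {"xyz": [31, -1, 20], "turn": [0, 0.005, 0], "grip": 0}
  ]
}}

```text
clock: 9.13
tcp_pos: [0.523, 0.132, 0.0663]
orientation: [0.154, 0.156, 0.975, -0.024]
wrist_force: [-0.2, 0.3, -2.0]
finger_gap: 0.0152
grip_force: 58.9
```

```bash
python3 - <<'E'
from h import *
s=env.get_state();print(pose(s)[0],s['wrist_force'],s['ft_torque'].round(2))
for t in (18,12,9,6,3,0): go(*cov(-.061,.0315 if t else .030,t,.001))
d=cam('wrist');cv2.imwrite('pics/w4.png',d['color']);np.save('w4.npy',d,allow_pickle=True)
E
```

```text
[0.52296561 0.13204995 0.06634698] [-0.19806165  0.33855935 -2.00324514] [0.15 0.34 0.02]
xyz [0.4 0.  0.5] turn [ 0.002 -0.001  0.001]
xyz [-1.   0.   6.9] turn [0.002 0.104 0.001]
xyz [-1.4  0.  10.1] turn [0.002 0.156 0.001]
xyz [-1.7  0.  13.3] turn [0.002 0.209 0.001]
xyz [-1.8  0.  16.6] turn [0.002 0.261 0.001]
xyz [-1.3 -0.  21.3] turn [0.002 0.313 0.001]
```

View pics/w4.png

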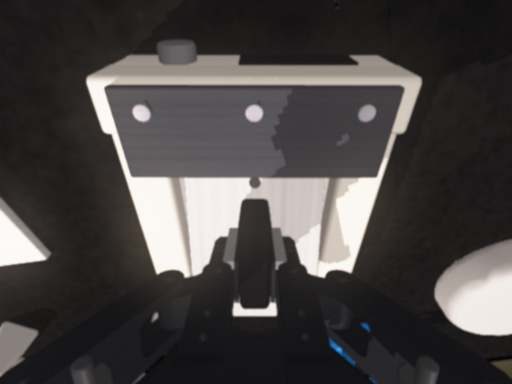

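The end is tucked under the lip edge (row 178) and the cover is centred between the side walls (columns 182–330). Now I'll lower the far end slowly.

Request:
{"fn": "apply_moves", "kwargs": {
  "rows": [
    {"xyz": [0, 0, 1.5], "turn": [0, 0.02, 0], "grip": 0},
    {"xyz": [-0.4, 0, 3.3], "turn": [0, 0.045, 0], "grip": 0},
    {"xyz": [-0.7, 0, 5], "turn": [0, 0.072, 0], "grip": 0},
    {"xyz": [-1, 0, 6.9], "turn": [0, 0.104, 0], "grip": 0},
    {"xyz": [-1.2, 0, 8.5], "turn": [0, 0.13, 0], "grip": 0},
    {"xyz": [-1.4, 0, 10.1], "turn": [0, 0.156, 0], "grip": 0},
    {"xyz": [-1.6, 0, 11.7], "turn": [0, 0.182, 0], "grip": 0},
    {"xyz": [-1.7, 0, 13.3], "turn": [0, 0.209, 0], "grip": 0},
    {"xyz": [-1.8, 0, 15], "turn": [0, 0.235, 0], "grip": 0},
    {"xyz": [-1.8, 0, 16.6], "turn": [0, 0.261, 0], "grip": 0},
    {"xyz": [-1.8, 0, 16.6], "turn": [0, 0.261, 0], "grip": 0}
  ]
}}

```text
clock: 10.1
tcp_pos: [0.5315, 0.1291, 0.0508]
orientation: [0.026, 0.158, 0.987, -0.003]
wrist_force: [0.1, -0.5, -1.2]
finger_gap: 0.0149
grip_force: 58.8
```

```bash
python3 - <<'E'
from h import *
s=env.get_state();print(pose(s)[0],s['wrist_force'],s['ft_torque'].round(2))
for t in (3,0): go(*cov(-.061,.0315 if t else .030,t,.001))
E
```

```text
[0.53147276 0.12913918 0.05075812] [ 0.13931981 -0.45537955 -1.16052942] [0.01 0.01 0.01]
xyz [ 2.1  0.2 -0.5] turn [ 0.002 -0.001 -0.   ]
xyz [1.4 0.1 4.2] turn [ 0.002  0.052 -0.   ]
```

Request:
{"fn": "apply_moves", "kwargs": {
  "rows": [
    {"xyz": [0.5, 0, 1], "turn": [0, 0.015, 0], "grip": 0},
    {"xyz": [0.8, 0, 2], "turn": [0, 0.03, 0], "grip": 0},
    {"xyz": [1, 0, 3], "turn": [0, 0.045, 0], "grip": 0},
    {"xyz": [1, 0, 3.7], "turn": [0, 0.052, 0], "grip": 0},
    {"xyz": [1, 0, 4.2], "turn": [0, 0.052, 0], "grip": 0},
    {"xyz": [1, 0, 4.5], "turn": [0, 0.052, 0], "grip": 0},
    {"xyz": [1, 0, 4.5], "turn": [0, 0.052, 0], "grip": 0},
    {"xyz": [1, 0, 4.5], "turn": [0, 0.052, 0], "grip": 0}
  ]
}}

```text
clock: 10.77
tcp_pos: [0.5291, 0.13, 0.0466]
orientation: [0.0, 0.158, 0.988, 0.001]
wrist_force: [0.9, 0.2, -1.9]
finger_gap: 0.015
grip_force: 59.0
```

```bash
python3 - <<'E'
from h import *
s=env.get_state();print(pose(s)[0],s['wrist_force'],s['ft_torque'].round(2))
go(*cov(-.061,.030,0,.001))
E
```

```text
[0.52907107 0.13004631 0.04656898] [ 0.92765032  0.23390018 -1.92919515] [-0.09 -0.11 -0.02]
xyz [-1.3  0.   0.1] turn [0.002 0.001 0.001]
```

The cover's weight is still on the wrist, so it isn't touching the floor yet. I'll creep down until it does.

Request:
{"fn": "apply_moves", "kwargs": {
  "rows": [
    {"xyz": [0, 0, 0.4], "turn": [0, 0, 0], "grip": 0},
    {"xyz": [0, 0, 0.8], "turn": [0, 0, 0], "grip": 0},
    {"xyz": [0, 0, 1.2], "turn": [0, 0, 0], "grip": 0},
    {"xyz": [0, 0, 1.5], "turn": [0, 0, 0], "grip": 0},
    {"xyz": [0, 0, 1.5], "turn": [0, 0, 0], "grip": 0},
    {"xyz": [0, 0, 1.5], "turn": [0, 0, 0], "grip": 0}
  ]
}}

```text
clock: 11.27
tcp_pos: [0.5291, 0.1301, 0.0465]
orientation: [0.001, 0.158, 0.988, 0.001]
wrist_force: [-3.6, -0.9, 10.1]
finger_gap: 0.015
grip_force: 60.8
```

Request:
{"fn": "apply_moves", "kwargs": {
  "rows": [
    {"xyz": [0, 0, -0.6], "turn": [0, 0, 0], "grip": 0},
    {"xyz": [0, 0, -0.6], "turn": [0, 0, 0], "grip": 0},
    {"xyz": [0, 0, -0.6], "turn": [0, 0, 0], "grip": 0.25},
    {"xyz": [0, 0, -0.6], "turn": [0, 0, 0], "grip": 0.3},
    {"xyz": [0, 0, -0.6], "turn": [0, 0, 0], "grip": 0.45},
    {"xyz": [0, 0, -0.6], "turn": [0, 0, 0], "grip": 0.45},
    {"xyz": [0, 0, -0.6], "turn": [0, 0, 0], "grip": 0.45},
    {"xyz": [0, 0, -0.6], "turn": [0, 0, 0], "grip": 0.45}
  ]
}}

```text
clock: 11.93
tcp_pos: [0.5289, 0.13, 0.0453]
orientation: [0.0, 0.158, 0.987, 0.001]
wrist_force: [-0.1, -0.3, -0.4]
finger_gap: 0.0386
grip_force: 0.0
```

Request:
{"fn": "apply_moves", "kwargs": {
  "rows": [
    {"xyz": [0, 0, -3], "turn": [0, 0, 0], "grip": 0.45},
    {"xyz": [0, 0, -10], "turn": [0, 0, 0], "grip": 0.45},
    {"xyz": [0, 0, -25], "turn": [0, 0, 0], "grip": 0.45},
    {"xyz": [0, 0, -50], "turn": [0, 0, 0], "grip": 0.45},
    {"xyz": [0, 0, -80], "turn": [0, 0, 0], "grip": 0.45},
    {"xyz": [0, 0, -110], "turn": [0, 0, 0], "grip": 0.45},
    {"xyz": [0, 0, -140], "turn": [0, 0, 0], "grip": 0.45},
    {"xyz": [0, 0, -160], "turn": [0, 0, 0], "grip": 0.45},
    {"xyz": [0, 0, -170], "turn": [0, 0, 0], "grip": 0.45},
    {"xyz": [0, 0, -170], "turn": [0, 0, 0], "grip": 0.45}
  ]
}}

```text
clock: 12.77
tcp_pos: [0.5304, 0.1299, 0.2185]
orientation: [0.003, 0.158, 0.987, 0.001]
wrist_force: [-0.7, -0.0, -0.4]
finger_gap: 0.0386
grip_force: 0.0
```

```bash
python3 - <<'E'
from h import *
s=env.get_state();print(pose(s)[0],s['wrist_force'])
d=cam('wrist');cv2.imwrite('pics/w5.png',d['color']);np.save('w5.npy',d,allow_pickle=True)
W=world(d);Rh=Ro.from_euler('z',YAW,degrees=True);Q=(W-H).reshape(-1,3)@Rh.as_matrix();Q=Q.reshape(W.shape)*1000
x,y,z=Q[...,0],Q[...,1],Q[...,2]
rib=(abs(x)<45)&(abs(y)<30)&(z>60)&(z<85)
print(rib.sum(),[ (np.nanmin(a[rib]).round(1),np.nanmax(a[rib]).round(1)) for a in (x,y,z)])
m=(x>-38)&(x<50)&(abs(y)>14)&(abs(y)<35)&(z>25)&(z<60)
c=np.c_[x[m],y[m],np.ones(m.sum())];k=np.linalg.lstsq(c,z[m],rcond=None)[0];print(m.sum(),np.degrees(np.arctan(k[:2])),k[2])
cs,_=cv2.findContours(rib.astype(np.uint8),cv2.RETR_EXTERNAL,cv2.CHAIN_APPROX_NONE)
c=max(cs,key=len)[:,0];p=(ray(d,c,.073)-H)@Rh.as_matrix()*1000
print(cv2.minAreaRect(p[:,:2].astype(np.float32)))
E
```

```text
[0.53042802 0.12986634 0.21854178] [-0.74673404 -0.02665363 -0.44038072]
684 [(np.float64(-25.9), np.float64(22.9)), (np.float64(-7.5), np.float64(8.0)), (np.float64(60.0), np.float64(76.3))]
2473 [0.02764154 0.00194029] 39.63148940515643
((-2.6039390563964844, 0.24987459182739258), (51.14747619628906, 15.452272415161133), 0.05264302343130112)
```

View pics/w5.png

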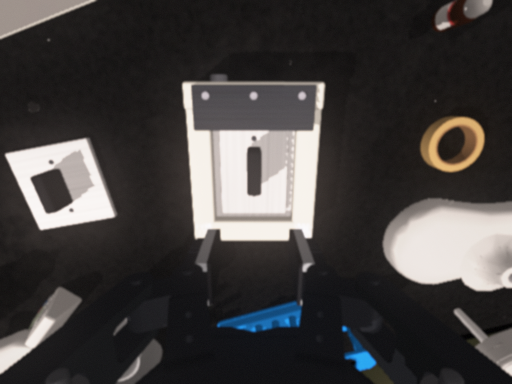

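The cover lies flat in the pocket with its rib at (254,171) and one end under the lip. It is off centre by -2.6 mm along and 0.2 mm across, and its tilt is about 0.03°.

```bash
python3 -c "
from h import *
print(ticket.hand_in())"
```

```text
the job is handed in; nothing more can be done
None
```

The oblong cover lies flat in the heater's pocket with one end under the lip, about 3 mm off centre and released. The square cover was not touched, and the job is handed in at about 13 s; no verdict was returned.

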